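# Load an injector nozzle holder into the test carousel and index it

### The job

Take the long injector nozzle holder from the sloping rest, stand it upright in the parking block and let it go there, so that you can take it again by its stem from above; then lower it fully home, nozzle down, into the empty carousel pocket at the loading place (the one at the pointer) and let it go, with the carousel not yet turned. Then turn the carousel one click clockwise as seen from above, so that the loaded pocket moves on and the next empty one comes to the pointer. Do not drop the holder, and leave the short holder, the spanner and the jar where they are.

Things in the scene. Friction and masses are not known exactly. Their poses are not given: they have to be found in the camera images.
- long_holder_center (a point): Centre (73 mm from either end, on the axis) of the long steel nozzle holder to load: 146 mm, round, 0.2 to 0.42 kg. z axis: nozzle to head. From the tip: 8 mm dia. nozzle to 12 mm, cone to 22, body 22 mm dia. to 80, collar 32 mm dia. to 86, then the stem to grip, 18 mm dia., to 146. Starts in a trough, leaning 45 degrees, head up and towards the rest's +x; stem free all round.
- short_holder_center (a point): Short nozzle holder (leave it alone), 108 mm long: same lower part and collar, but a stem 24 mm in diameter and only 22 mm long. It leans in the other trough in the same way. Point on its axis, half-way along; z axis towards the head.
- rest: Sloping rest, fixed: base plate 130 x 170 x 8 mm with two aluminium V-troughs, 42 mm to either side of its middle in y, tilted 45 degrees and rising along its +x axis. A holder hangs by its collar on a trough's upper end, its collar's underside then 87 mm above the table; either holder can be in either trough. Origin: centre of the underside, on the table.
- parking_mouth (a point): Centre of the parking block's mouth, level with its rim, 96 mm above the table. Fixed upright aluminium tube, 42 mm outer and 26 mm inner diameter, bore 86 mm deep, on a 56 mm square foot 10 mm thick. A holder standing in it rests with its collar's underside on the rim: the long holder's centre is then 7 mm below this point.
- carousel_base: Fixed grey base of the carousel, 190 mm across, with a tongue and a small steel square post (the pointer, 30 mm high) 132 mm from the axis on the base's -x side. Origin: on the carousel's axis, on the table. The turret on it is 220 mm across.
- loading_place (a point): Fixed point on the base: the centre of the mouth of whichever pocket stands at the pointer, 88 mm from the carousel's axis on the base's -x side, 112 mm above the table.
- pocket (a point): Mouth centre of the pocket to load, at its rim, 112 mm above the table; turns with the carousel; starts at the loading place. Six tubes 60 degrees apart, 35 mm outer, 25 mm inner dia., 84 mm deep. Home: collar on the rim, long holder's centre 7 mm below this point. The next two clockwise already hold long holders (fixed, tops 66 mm above the rim); the rest are empty.
- turn_knob (a point): Black bar-shaped knob on the carousel's axis, to turn it by: 60 mm long (this point's x axis), 14 mm thick (its y axis), from 138 to 182 mm above the table. This point is on the carousel's axis, 162 mm above the table; z points up, -x points to the pocket to be loaded. It turns with the carousel.
- carousel (a joint): Turn of the carousel from its start, rad: 0 at the start, growing clockwise as seen from above. It clicks (detent) every 60 degrees (1.047 rad): between clicks it takes at most about 0.2 N m, and let go it swings by itself into the nearest click.
- spanner_middle (a point): A loose steel spanner of 160 mm lying on the table beyond the work (leave it alone). Point at its middle.
- parts_jar_center (a point): A loose glass jar with a steel lid, 60 mm in diameter and 85 mm high, standing beyond the work (leave it alone). Point on its axis half-way up.
Things that resemble listed ones, but are neither listed nor needed, are in the scene too. Leave any red look-alike of the part that bears long_holder_center alone. Leave any blue look-alike of the part that bears parking_mouth alone.

How it is judged (in metres and radians):
On the way, in this order (a step that is already met when the one before it is completed fails the run):
1. the long holder stands upright in the parking block, collar on its rim, let go (horizontal distance between long_holder_center and parking_mouth below 0.005 m and z of long_holder_center in the frame of parking_mouth between -0.011 and -0.003 m and angle between long_holder_center's own z axis and vertical below 0.08 rad and contact force between the fingers and long_holder below 0.1 N and linear speed of long_holder below 0.02 m/s), for 0.2 s.
2. the long holder is fully home, nozzle down, in the pocket at the loading place, let go, with the carousel not yet turned (horizontal distance between long_holder_center and loading_place below 0.005 m and z of long_holder_center in the frame of loading_place between -0.011 and -0.003 m and angle between long_holder_center's own z axis and vertical below 0.08 rad and horizontal distance between long_holder_center and pocket below 0.005 m and contact force between the fingers and long_holder below 0.1 N and linear speed of long_holder below 0.02 m/s and value of joint carousel between -0.12 and 0.12 rad), for 0.2 s.
At the end, for the whole second after the job is handed in: The long holder stands fully home and upright in the pocket it was loaded into (on its axis within 5 mm, in height within 4 mm, tilt under 0.08 rad), let go and at rest, and the carousel stands still one click clockwise of its start: 1.047 rad within 0.09 rad (horizontal distance between long_holder_center and pocket below 0.005 m and z of long_holder_center in the frame of pocket between -0.011 and -0.003 m and angle between long_holder_center's own z axis and vertical below 0.08 rad and contact force between the fingers and long_holder below 0.1 N and linear speed of long_holder below 0.02 m/s and value of joint carousel between 0.957 and 1.137 rad and velocity of joint carousel between -0.05 and 0.05 rad/s); the robot touches nothing.
It fails at once if the long holder is dropped (falls faster than 0.5 m/s out of the fingers) (linear speed of long_holder above 0.5 m/s and contact force between the fingers and long_holder below 0.1 N).
It fails at once if the short holder is moved by more than 15 mm (distance of short_holder_center from where it was at the start of the episode above 0.015 m).
It fails at once if the spanner is moved by more than 20 mm (distance of spanner_middle from where it was at the start of the episode above 0.02 m).
It fails at once if the jar is moved by more than 20 mm (distance of parts_jar_center from where it was at the start of the episode above 0.02 m).
It also fails if it takes over 72 s, if anything falls off the work surface, if the arm or the gripper's body presses on something with over 40 N, if the wrist force passes 120 N, or if a joint passes its speed limit or range.

### The arm

A 6-joint arm with a two-finger parallel gripper is mounted at the origin on the work surface. World frame = base frame: x ahead of the robot, y to its left, z up, the work surface at z = 0. Lengths are in mm, angles in rad, forces in N, time in s.
With the tool pointing down it reaches from about 275 to 750 mm from the base axis. Payload 10.2 kg.
Tool frame: the origin (TCP) lies midway between the tips of the shut fingers; the grasp point (between the pads) lies 19 mm behind it (ctrl.tcp_to_grasp is the z of the grasp point in the tool frame, in mm); z points along the fingers, y is the direction in which the jaws open and shut (so a half turn about z gives the same grasp; the last joint's range is limited). The gripper opens to 85 mm and grips with 20 to 120 N. Pads are 22 mm wide; open, the fingers measure 114 mm over their backs; the gripper's body (76 mm by 85 mm) begins 54 mm behind the grasp point. The pads swing forward as they close: fully open they stand 13 mm farther back than shut.
Start: joints at [-1.361, 0.313, 1.498, -0, 1.331, -0.223], TCP at [220.181, -476.604, 231.294] pointing down, gripper open.
Joint ranges: [-2.94, 2.94], [-0.97, 2.17], [0.19, 2.56], [-1.23, 4.37], [0.02, 3.11], [-2.88, 2.88]. Speed limits (rad/s): [2.39, 2.39, 3.01, 3.14, 3.14, 3.14].

### API

Orientations are given as a unit quaternion [w, x, y, z].
In Python, from rig import sensors, capture, order, ctrl gives the robot as it stands. The module is installed in compiled form; this text tells all that it offers.
- The arm moves only by the tool play_rows, never from a script. Its argument "deltas" is a list of rows, each a list of 7 numbers: the shift along the world's x, y, z in units of 40 mm (1.0 is 40 mm), then the turn, a rotation vector about the world's x, y, z in units of 6 degrees (1.0 is 6 degrees), then the opening, from -1 (shut) to 1 (fully open). A call has 1 to 8 rows; each row shifts and turns the commanded pose from where the row before left it; what a row does not reach is not made up. A row lasts 1/12 s, in which the tool goes at most 41.7 mm and 7.16 degrees, less where a joint would pass 70% of its speed; a pose out of reach is approached as far as the arm can. A call is refused whole if a number of a shift passes 1 or a number of a turn 1, either way. A call with a gripper value outside its range is refused whole. The fingers move at their own pace and stop on an object; "squeeze" is the grip in N (left out, the last holds). Time passes only in rows, so rows that do not move let the fingers close. It gives the time, the measured TCP pose, the force and the opening at its end, in the units of the state.
- sensors.sense(): the state, without advancing time (a new reading comes with each control period).
- capture(name): name is "scene" or "top"; returns a dict with "pixels" (480x640x3 uint8, red, green, blue), "z_map" (480x640 float32, mm along the optical axis (not along the pixel's ray), 0 where there is no reading), "fx", "fy", "cx", "cy" (pixels), "eye" and "rotation" of the camera in the world. Camera axes: x right, y down, z forward; pixel columns grow to the right and rows downward; lengths in mm; the calibration is good to about 2 mm. A picture is of the moment at which its call begins.
- order.finish_job(): hands the job in, once; it reports no verdict.
The state is a dict: "time_s": time; "joints": joint angles; "dq": joint speeds; "tau": joint torques, N m; "eef_pos": TCP position; "ee_rot": TCP orientation; "force": force on the tool from outside, world axes, zero at the start; "wrist_torque": the same for the moment, N m; "grip_width": opening from 0.0 (shut) to 1.0 (fully open).
Only numpy, scipy, OpenCV 4.12 (cv2) and the standard library are available. Lean on these libraries where they do the work, as an engineer would, in place of code of your own. Each camera call takes 0.05 s, during which the arm holds its last target. There are 200 camera calls.

## Working session

There is one attempt and no reset: what is moved stays moved. The work goes in short steps, Python scripts to look and compute and a tool call to move; the robot and the scene stay as the last step left them, time stands still between calls to the robot, and variables do not carry over. Pictures are saved under pics/ and viewed, about 8 in all and at most 12, crops included, and the job is handed in when it is done.

Besides the shell and the picture viewer there is one more tool, called after "Call:" by a JSON object that holds its "name" and its "arguments", one argument or row to a line. play_rows: Moves the arm, as the interface text tells. Its arguments: {"type":"object","properties":{"deltas":{"type":"array","items":{"type":"array","items":{"type":"number"}}},"squeeze":{"type":"number"}},"required":["deltas"]}

```bash
mkdir -p pics; cat > h.py <<'E'
import numpy as np,cv2
from rig import sensors,capture,order,ctrl
def grab(n,tag):
    c=capture(n); cv2.imwrite(f'pics/{tag}.png',c['pixels'][:,:,::-1]); np.savez(f'{tag}.npz',**c); return c
def load(tag): return dict(np.load(f'{tag}.npz'))
def cloud(c):
    v,u=np.mgrid[0:480,0:640]; z=c['z_map']
    p=np.stack([(u-c['cx'])/c['fx']*z,(v-c['cy'])/c['fy']*z,z],-1)
    return p@np.array(c['rotation']).T+np.array(c['eye'])
def ray(c,u,v,h):
    d=np.array(c['rotation'])@np.array([(u-c['cx'])/c['fx'],(v-c['cy'])/c['fy'],1]); e=np.array(c['eye'])
    return e+d*(h-e[2])/d[2]
E
python3 - <<'E'
from h import *
for n in('scene','top'):
    c=grab(n,n+'0'); print(n,c['eye'],np.array(c['rotation']).round(3).tolist(),c['fx'],c['cx'],c['cy'])
print(sensors.sense(),ctrl.tcp_to_grasp)
E
```

```text
scene [ 815.79706557 -456.08252232  881.05755764] [-0.253, 0.927, 0.269, -0.068] 477.112929908754 325.38004885516574 238.28284585877284
top [ 429.19246153  -58.94449224 1086.38365629] [-0.066, 0.71, -0.699, 0.059] 510.14617101453695 318.1095955369432 237.67607278732456
{'time_s': 0.1, 'joints': array([-1.36142806e+00,  3.13390414e-01,  1.49832558e+00, -1.82614529e-05,
        1.33102216e+00, -2.23396663e-01]), 'dq': array([-1.05150310e-03, -1.43002251e-03, -3.03191802e-03,  6.87814777e-04,
        7.85974190e-06, -6.16912998e-04]), 'tau': array([ 2.51698642e-03, -4.12892282e+01, -2.60145271e+01, -2.22619992e-04,
        2.96597573e-03,  1.80809411e-05]), 'eef_pos': array([ 220.11457367, -476.3826847 ,  230.80754519]), 'ee_rot': array([-5.72796300e-04,  9.76679889e-01,  2.14699946e-01, -4.85071281e-06]), 'force': array([-0.28389976,  0.49042009,  0.51115669]), 'wrist_torque': array([-0.04112425,  0.02097552,  0.00781849]), 'grip_width': 0.9974358755939994} -18.700000000000003
```

View pics/scene0.png

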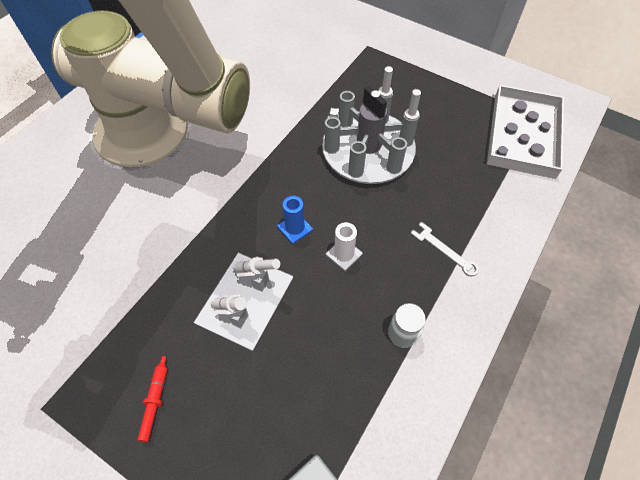

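View pics/top0.png

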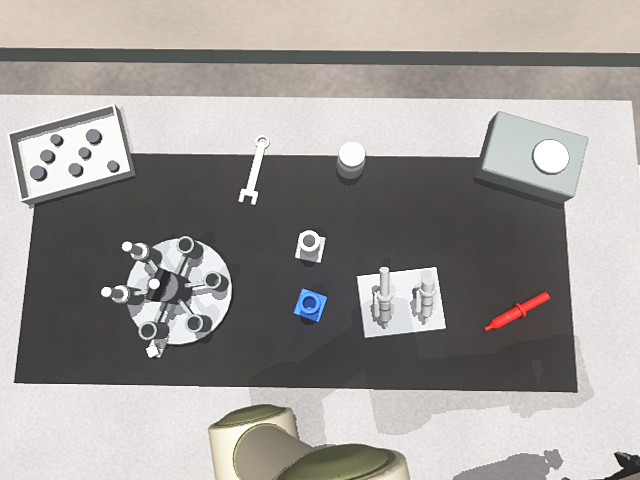

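Scene view: long holder (255,267), short (228,304), red look-alike (152,400), aluminium parking block (345,237), blue look-alike (294,212), carousel (370,140). In the top view the same things are long (385,295), short (428,297), red (517,312), parking (310,243), blue (310,305), and pointer (152,350) with the pocket at (150,330). I choose the long thin-stem grey holder and the aluminium tube. Now I'll measure them.

```bash
cat > fix.py <<'E'
s=open('h.py').read()
s="from scipy.spatial.transform import Rotation as R\n"+s.replace("np.array(c['rotation'])","rot(c)")
s=s.replace("def cloud","def rot(c): q=c['rotation']; return R.from_quat([q[1],q[2],q[3],q[0]]).as_matrix()\ndef cloud")
s+='''
def circ(p):
    A=np.c_[2*p[:,:2],np.ones(len(p))]
    for _ in range(4):
        s=np.linalg.lstsq(A,(p[:,:2]**2).sum(1),rcond=None)[0]; r=np.sqrt(s[2]+s[0]**2+s[1]**2)
        e=abs(np.hypot(*(p[:,:2]-s[:2]).T)-r); k=e<=max(np.percentile(e,90),1.5); A=A[k];p=p[k]
    return s[:2],r,len(p)
'''
open('h.py','w').write(s)
E
python3 fix.py; python3 - <<'E'
from h import *
for t in('top0','scene0'):
    c=load(t);P=cloud(c)
    px=dict(park=(310,243),blue=(310,305),pk=(150,330),nx=(198,322),knob=(160,285),lh=(385,295),table=(250,350)) if t=='top0' else dict(park=(345,237),knob=(372,105),table=(300,400))
    for k,(u,v) in px.items(): print(t,k,P[v,u].round(1))
    # parking rim
    m=(P[...,2]>92)&(P[...,2]<100)
    q=P[m]; c0=P[px['park'][1],px['park'][0]][:2] 
    c1=q[np.hypot(*(q[:,:2]-c0).T)<45]; print('parkrim',circ(c1),c1[:,2].mean(),c1.min(0),c1.max(0))
    # pocket rims: connected comps of height 108..116
    m=((P[...,2]>108.5)&(P[...,2]<115)&(P[...,1]>50)).astype(np.uint8)
    n,l,st,ce=cv2.connectedComponentsWithStats(m)
    for i in range(1,n):
        if st[i,4]>30: q=P[l==i]; print(ce[i].round(),st[i,4],circ(q),(q.min(0)+q.max(0))[:2]/2)
    m=(P[...,2]>177)&(P[...,2]<187)&(P[...,1]>50)&(P[...,0]>250)
    n,l,st,ce=cv2.connectedComponentsWithStats(m.astype(np.uint8))
    for i in range(1,n):
        if st[i,4]>10: print('h182',ce[i].round(),st[i,4],P[l==i].mean(0).round(1))
    # holders above 60mm in rest zone
c=load('top0');im=c['pixels'][:,:,::-1]
a=cv2.resize(im[225:365,90:245],None,fx=3.5,fy=3.5,interpolation=2);b=cv2.resize(im[225:365,290:460],None,fx=3.5,fy=3.5,interpolation=2)
cc=load('scene0')['pixels'][:,:,::-1]
np.savez  
cv2.imwrite('pics/c1.png',cv2.resize(np.hstack([im[235:355,100:240],im[235:355,355:455]]),None,fx=3.3,fy=3.3,interpolation=2))
E
```

```text
top0 park [610.  -28.8   9.4]
top0 blue [478.3 -31.2   8.9]
top0 pk [421.9 284.   60.8]
top0 nx [439.3 197.2  28.9]
top0 knob [502.5 235.2 170.5]
top0 lh [ 495.5 -177.6   99.1]
top0 table [383.7  92.6  -1.5]
parkrim (array([600.62762608, -29.69706674]), np.float64(17.812249011254575), 138) 96.13067554135463 [581.4099422  -48.90270487  92.14011275] [621.98747904  -9.33036446  99.76446192]
[186. 244.] 121 (array([586.89227578, 209.94243163]), np.float64(15.213994598225229), 79) [586.78458942 210.06228977]
[145. 254.] 44 (array([571.6127395 , 297.01746643]), np.float64(16.27929292102422), 35) [569.74240223 292.34756998]
[212. 279.] 118 (array([519.1064575 , 153.70850336]), np.float64(15.200441845079737), 76) [519.2990234  153.93701769]
[126. 294.] 47 (array([489.83831806, 327.71354014]), np.float64(16.362429346243413), 44) [489.92539555 321.70132036]
[194. 322.] 128 (array([437.37319715, 184.59834354]), np.float64(15.305140885525228), 82) [437.48382726 184.56716097]
[147. 330.] 136 (array([422.00136106, 271.07646147]), np.float64(15.419471148864558), 88) [422.19063063 271.10268031]
h182
[... 561 characters left out ...]
606 ]), np.float64(16.546237470764794), 33) [574.67273306 294.8802184 ]
[333. 123.] 87 (array([439.29643246, 185.61616101]), np.float64(15.524064332081256), 56) [437.69897464 186.57093169]
[371. 127.] 54 (array([506.15208943, 242.64823723]), np.float64(29.366307268889447), 46) [510.85742708 231.97977177]
[399. 144.] 89 (array([588.49768827, 211.21860502]), np.float64(14.554318537033769), 57) [588.5504661  212.19282931]
[358. 148.] 105 (array([521.8320582 , 154.85325573]), np.float64(15.13510683881628), 67) [521.69599505 155.78487998]
h182 [388.  69.] 26 [491.1 328.5 178.5]
h182 [375.  95.] 167 [506.8 241.  181.5]
h182 [416.  92.] 37 [573.7 297.8 178.5]
h182 [244. 105.] 39 [297.4  70.5 182.4]
```

View pics/c1.png

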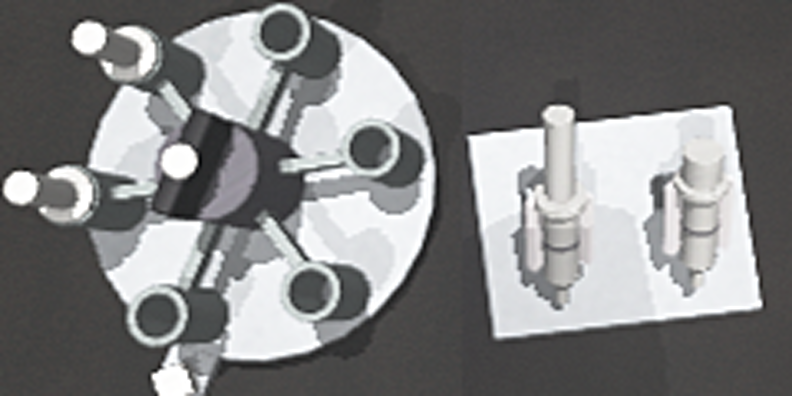

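```bash
python3 - <<'E'
from h import *
from scipy.optimize import least_squares
for t,(u0,u1,v0,v1) in dict(top0=(370,402,262,300),scene0=(240,285,255,280)).items():
    P=cloud(load(t)); q=P[v0:v1,u0:u1].reshape(-1,3); q=q[(q[:,2]>112)&(q[:,0]>450)]
    print(t,len(q),q.min(0).round(1),q.max(0).round(1))
    def f(p):
        d=np.array([np.cos(p[3])*np.cos(p[2]),np.cos(p[3])*np.sin(p[2]),np.sin(p[3])]); o=np.array([p[0],p[1],120.])
        return np.linalg.norm(np.cross(q-o,d),axis=1)-9
    s=least_squares(f,[q[:,0].mean(),q[:,1].mean(),0.,np.pi/4],loss='soft_l1'); print('fit',s.x.round(3),abs(s.fun).mean())
    d=np.array([np.cos(s.x[3])*np.cos(s.x[2]),np.cos(s.x[3])*np.sin(s.x[2]),np.sin(s.x[3])])
    a=(q-np.array([s.x[0],s.x[1],120]))@d; print('head end at',np.array([s.x[0],s.x[1],120])+d*np.percentile(a,98), 'dir',d.round(3))
    # rest plate corners yaw from image
    m=(P[...,2]>4)&(P[...,2]<13)&(P[...,0]>400)&(P[...,0]<640)&(P[...,1]<-120)&(P[...,1]>-310)
    r=cv2.minAreaRect(P[m][:,:2].astype(np.float32)); print('rest',r)
E
```

```text
top0 183 [ 507.8 -183.8  112. ] [ 546.5 -164.1  141.9]
fit [ 5.29076e+02 -1.74093e+02  1.43000e-01  7.72000e-01] 1.3706418917869942
head end at [ 542.87481018 -172.1013729   133.57841917] dir [0.709 0.102 0.698]
rest ((519.872314453125, -215.66790771484375), (240.12030029296875, 188.6976318359375), 0.18385140597820282)
scene0 182 [ 508.8 -456.1  112. ] [ 815.8 -162.7  881.1]
fit [ 543.074 -185.088  -25.891   26.235] 9.358063672975627
head end at [ 822.74858272 -450.16839418  880.56260639] dir [ 0.328 -0.311  0.892]
rest ((518.8250122070312, -215.07171630859375), (238.1053009033203, 188.28195190429688), 0.553755521774292)
```

```bash
python3 - <<'E'
from h import *
from scipy.optimize import least_squares
for t,(u0,u1,v0,v1) in dict(top0=(370,402,262,300),scene0=(240,285,255,280)).items():
    c=load(t);P=cloud(c); q=P[v0:v1,u0:u1].reshape(-1,3); q=q[(q[:,2]>105)&(q[:,2]<145)&(q[:,0]>490)&(q[:,0]<560)]
    def f(p,full=0):
        d=np.array([np.cos(p[2]),np.sin(p[2]),1])/2**.5; o=np.array([p[0],p[1],120.])
        return np.linalg.norm(np.cross(q-o,d),axis=1)-9
    s=least_squares(f,[528,-173,0.1],loss='soft_l1',f_scale=.7); print(t,len(q),'fit',s.x.round(3),np.median(abs(s.fun)))
    white=(c['pixels'].min(2)>120)
    m=(abs(P[...,2]-8)<4)&white&(P[...,0]>430)&(P[...,0]<610)&(P[...,1]<-110)&(P[...,1]>-310)
    n,l,st,ce=cv2.connectedComponentsWithStats(m.astype(np.uint8)); i=1+st[1:,4].argmax()
    r=cv2.minAreaRect(P[l==i][:,:2].astype(np.float32)); print('rest',r)
E
```

```text
top0 228 fit [ 5.28832e+02 -1.74095e+02  1.25000e-01] 0.8702195700403159
rest ((488.6812744140625, -221.1165008544922), (129.7986297607422, 170.7075958251953), 7.378722667694092)
scene0 195 fit [ 5.30681e+02 -1.71911e+02  1.36000e-01] 0.7681466397885952
rest ((489.4820556640625, -219.8351593017578), (129.74916076660156, 169.8037567138672), 7.286478042602539)
```

The fits agree: the rest yaw is 7.3° and the stem axis passes through (529.8,-173,120). I'll grasp the stem near its middle with the tool vertical and the jaws across it.

Call:
{"name": "play_rows", "arguments": {
  "deltas": [
    [0.48,0.47,0,0,0,-0.75,0.4],
    [0.48,0.47,0,0,0,-0.75,0.4],
    [0.48,0.47,0,0,0,-0.75,0.4],
    [0.48,0.47,0,0,0,-0.67,0.4],
    [0.48,0.47,0,0,0,0,0.4],
    [0.48,0.47,0,0,0,0,0.4],
    [0.48,0.47,0,0,0,0,0.4],
    [0.48,0.47,0,0,0,0,0.4]
  ],
  "squeeze": 90
}}

```text
time_s: 0.77
eef_pos: [374.5, -325.0, 231.1]
ee_rot: [-0.0, 0.998, 0.063, -0.0]
force: [-0.1, 0.0, 1.2]
grip_width: 0.7
```

Call:
{"name": "play_rows", "arguments": {
  "deltas": [
    [0.48,0.47,0,0,0,0,0.4],
    [0.48,0.47,0,0,0,0,0.4],
    [0.48,0.47,0,0,0,0,0.4],
    [0.48,0.47,0,0,0,0,0.4],
    [0.48,0.47,0,0,0,0,0.4],
    [0.48,0.47,0,0,0,0,0.4],
    [0.44,0.47,0,0,0,0,0.4],
    [0.4,0.47,0,0,0,0,0.4]
  ]
}}

```text
time_s: 1.43
eef_pos: [523.4, -174.6, 230.9]
ee_rot: [-0.0, 0.998, 0.064, -0.0]
force: [-0.2, -0.9, 0.7]
grip_width: 0.703
```

Call:
{"name": "play_rows", "arguments": {
  "deltas": [
    [0,0,-0.3,0,0,0,0.4],
    [0,0,-0.3,0,0,0,0.4],
    [0,0,-0.3,0,0,0,0.4],
    [0,0,-0.3,0,0,0,0.4],
    [0,0,0,0,0,0,0.4],
    [0,0,0,0,0,0,0.4]
  ]
}}

```text
time_s: 1.93
eef_pos: [522.4, -175.7, 183.0]
ee_rot: [-0.0, 0.998, 0.063, -0.001]
force: [1.2, 0.1, -0.7]
grip_width: 0.7
```

Call:
{"name": "play_rows", "arguments": {
  "deltas": [
    [0.07,0.05,-0.3,0,0,0,0.4],
    [0,0,-0.3,0,0,0,0.4],
    [0,0,-0.3,0,0,0,0.4],
    [0,0,-0.3,0,0,0,0.4],
    [0,0,-0.3,0,0,0,0.4],
    [0,0,-0.3,0,0,0,0.4],
    [0,0,-0.35,0,0,0,0.4],
    [0,0,0,0,0,0,0.4]
  ]
}}

```text
time_s: 2.6
eef_pos: [524.7, -173.5, 95.8]
ee_rot: [-0.001, 0.998, 0.063, -0.001]
force: [-0.5, 0.6, -0.9]
grip_width: 0.704
```

```bash
python3 - <<'E'
from h import *
print(sensors.sense()['eef_pos'])
a=grab('scene','s1')['pixels'][:,:,::-1]; b=grab('top','t1')['pixels'][:,:,::-1]
cv2.imwrite('pics/c2.png',cv2.resize(np.hstack([a[200:340,180:320],b[220:360,340:480]]),None,fx=2.8,fy=2.8,interpolation=2))
E
```

```text
[ 524.68347976 -173.46365309   95.844931  ]
```

View pics/c2.png

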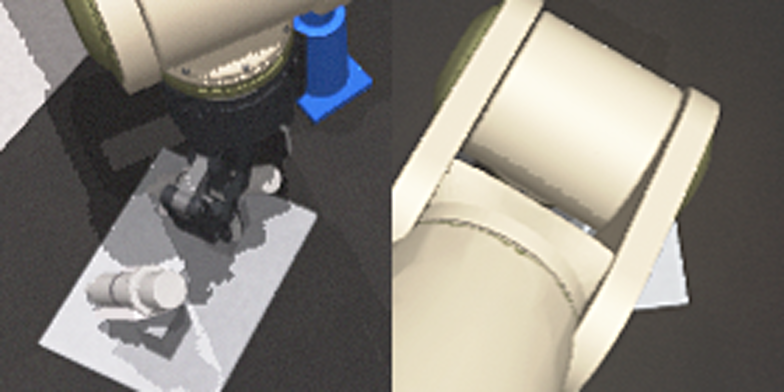

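The long stem's head shows between the fingers (crop ~(268,178)), and the short holder (crop ~(140,290)) is clear of the gripper. Closing now.

Call:
{"name": "play_rows", "arguments": {
  "deltas": [
    [0,0,0,0,0,0,-1],
    [0,0,0,0,0,0,-1],
    [0,0,0,0,0,0,-1],
    [0,0,0,0,0,0,-1],
    [0,0,0,0,0,0,-1],
    [0,0,0,0,0,0,-1],
    [0,0,0,0,0,0,-1],
    [0,0,0,0,0,0,-1]
  ],
  "squeeze": 100
}}

```text
time_s: 3.37
eef_pos: [525.8, -173.9, 98.1]
ee_rot: [0.0, 0.998, 0.063, 0.001]
force: [0.4, 1.2, 6.3]
grip_width: 0.182
```

Call:
{"name": "play_rows", "arguments": {
  "deltas": [
    [0,0,0.1,0,0,0,-1],
    [0,0,0.2,0,0,0,-1],
    [0,0,0.3,0,0,0,-1],
    [0,0,0.4,0,0,0,-1],
    [0,0,0.5,0,0,0,-1],
    [0,0,0.5,0,0,0,-1],
    [0,0,0.5,0,0,0,-1],
    [0,0,0.5,0,0,0,-1]
  ]
}}

```text
time_s: 4.03
eef_pos: [525.0, -173.6, 218.3]
ee_rot: [-0.0, 0.998, 0.063, -0.0]
force: [0.5, 0.9, -3.9]
grip_width: 0.182
```

```bash
python3 - <<'E'
from h import *
s=sensors.sense();print(s['eef_pos'],s['grip_width'],s['force'])
a=grab('scene','s2')['pixels'][:,:,::-1]
cv2.imwrite('pics/c3.png',cv2.resize(a[150:350,180:400],None,fx=2.5,fy=2.5,interpolation=2))
E
```

```text
[ 525.00667489 -173.64251372  218.31826298] 0.18180477927444516 [ 0.53869783  0.89261884 -3.90930036]
```

View pics/c3.png

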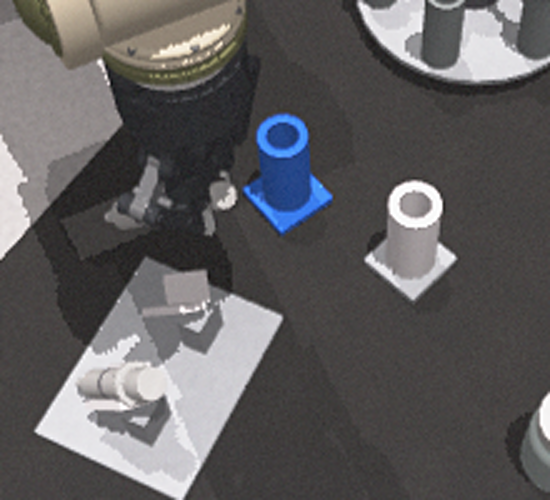

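Call:
{"name": "play_rows", "arguments": {
  "deltas": [
    [0,0,0.25,0.12,-0.93,0,-1],
    [0,0,0.25,0.12,-0.93,0,-1],
    [0,0,0.25,0.12,-0.93,0,-1],
    [0,0,0.25,0.12,-0.93,0,-1],
    [0,0,0.25,0.12,-0.93,0,-1],
    [0,0,0.25,0.12,-0.93,0,-1],
    [0,0,0.25,0.12,-0.93,0,-1],
    [0,0,0.25,0.12,-0.93,0,-1]
  ]
}}

```text
time_s: 4.75
eef_pos: [524.8, -173.8, 297.3]
ee_rot: [-0.024, 0.921, 0.058, 0.384]
force: [0.5, 0.9, -4.8]
grip_width: 0.184
```

Call:
{"name": "play_rows", "arguments": {
  "deltas": [
    [0,0,0,0,0,0,-1],
    [0,0,0,0,0,0,-1],
    [0,0,0,0,0,0,-1]
  ]
}}

```text
time_s: 5.0
eef_pos: [525.3, -173.8, 296.7]
ee_rot: [-0.025, 0.923, 0.059, 0.38]
force: [0.5, -0.3, -4.0]
grip_width: 0.175
```

```bash
cat >> h.py <<'E'
def tool():
    s=sensors.sense(); q=s['ee_rot']; M=R.from_quat([q[1],q[2],q[3],q[0]]).as_matrix()
    print('t',s['time_s'],'tcp',s['eef_pos'].round(1),'grasp',(s['eef_pos']-18.7*M[:,2]).round(1),'y',M[:,1].round(3),'z',M[:,2].round(3),'F',s['force'].round(1),'w',s['grip_width'].round(3))
    return s,M
E
python3 - <<'E'
from h import *
tool()
a=grab('scene','s3')['pixels'][:,:,::-1]
b=grab('top','t3')['pixels'][:,:,::-1]
cv2.imwrite('pics/c4.png',np.hstack([a[80:380,150:550],b[130:430,240:640]]))
E
```

```text
Traceback (most recent call last):
  File "h.py", line 24, in tool
    print('t',s['time_s'],'tcp',s['eef_pos'].round(1),'grasp',(s['eef_pos']-18.7*M[:,2]).round(1),'y',M[:,1].round(3),'z',M[:,2].round(3),'F',s['force'].round(1),'w',s['grip_width'].round(3))
                                                                                                                                                                      ^^^^^^^^^^^^^^^^^^^^^
AttributeError: 'float' object has no attribute 'round'
```

```bash
sed -i "s/s\['grip_width'\].round(3)/round(s['grip_width'],3)/" h.py
cat >> h.py <<'E'
from scipy.optimize import least_squares
def held(tag,g,lo,hi,r=11,box=25):
    c=grab('scene',tag); P=cloud(c); q=P[(abs(P[...,0]-g[0])<box)&(abs(P[...,1]-g[1])<box)&(P[...,2]>lo)&(P[...,2]<hi)]
    zm=(lo+hi)/2
    def f(p):
        d=np.array([p[2],p[3],1]); d/=np.linalg.norm(d)
        return np.linalg.norm(np.cross(q-np.array([p[0],p[1],zm]),d),axis=1)-r
    s=least_squares(f,[g[0],g[1],0,0],loss='soft_l1',f_scale=1); print('axis at z',zm,s.x.round(3),'n',len(q),'res',np.median(abs(s.fun)).round(2)); return P
E
python3 - <<'E'
from h import *
s,M=tool(); g=s['eef_pos']-18.7*M[:,2]
P=held('s4',g,g[2]-95,g[2]-45)
a=load('s4')['pixels'][:,:,::-1]
cv2.imwrite('pics/c5.png',cv2.resize(a[80:330,150:430],None,fx=2,fy=2,interpolation=2))
E
```

```text
t 5.0 tcp [ 525.3 -173.8  296.7] grasp [ 512.2 -175.5  310. ] y [ 0.127 -0.992 -0.001] z [ 0.699  0.091 -0.709] F [ 0.5 -0.3 -4. ] w 0.175
axis at z 239.95247013917765 [ 5.12007e+02 -1.74092e+02  1.50000e-02  4.00000e-03] n 188 res 0.34
```

View pics/c5.png

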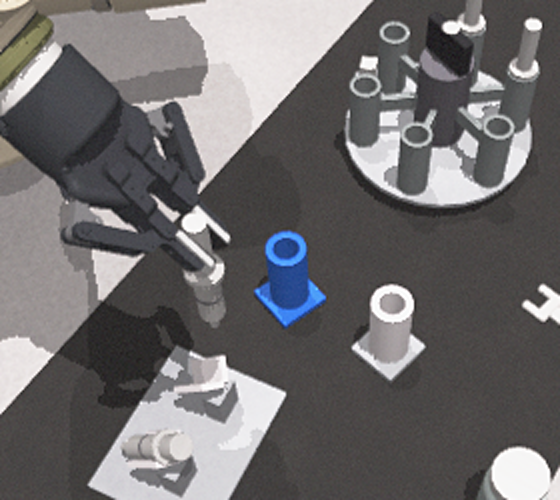

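Call:
{"name": "play_rows", "arguments": {
  "deltas": [
    [0.28,0.455,0,0,0,0,-1],
    [0.28,0.455,0,0,0,0,-1],
    [0.28,0.455,0,0,0,0,-1],
    [0.28,0.455,0,0,0,0,-1],
    [0.28,0.455,0,0,0,0,-1],
    [0.28,0.455,0,0,0,0,-1],
    [0.28,0.455,0,0,0,0,-1],
    [0.28,0.455,0,0,0,0,-1]
  ]
}}

```text
time_s: 5.72
eef_pos: [615.8, -26.4, 296.8]
ee_rot: [-0.025, 0.922, 0.059, 0.381]
force: [0.5, -0.0, -5.0]
grip_width: 0.181
```

Call:
{"name": "play_rows", "arguments": {
  "deltas": [
    [0,0,-0.45,0,0,0,-1],
    [0,0,-0.45,0,0,0,-1],
    [0,0,-0.45,0,0,0,-1],
    [0,0,-0.45,0,0,0,-1],
    [0,0,-0.1,0,0,0,-1],
    [0,0,0,0,0,0,-1],
    [0,0,0,0,0,0,-1],
    [0,0,0,0,0,0,-1]
  ]
}}

```text
time_s: 6.38
eef_pos: [615.6, -28.2, 222.7]
ee_rot: [-0.024, 0.922, 0.059, 0.383]
force: [0.4, -0.6, -4.7]
grip_width: 0.182
```

```bash
python3 - <<'E'
from h import *
s,M=tool(); g=s['eef_pos']-18.7*M[:,2]
P=held('s5',g,g[2]-95,g[2]-45)
q=P[(abs(P[...,2]-96)<3)&(np.hypot(P[...,0]-602,P[...,1]+29)<26)]; print(circ(q))
# collar: extreme heights of points at radius 12..17
q=P[(np.hypot(P[...,0]-g[0],P[...,1]-g[1])<17.5)&(P[...,2]<g[2]-15)&(P[...,2]>100)]
print(np.histogram(q[:,2],bins=np.arange(100,225,5)))
print('collar z',np.percentile(q[np.hypot(*(q[:,:2]-g[:2]).T)>13.5][:,2],[5,50,95]), 'lowest',q[:,2].min())
E
```

```text
t 6.3833 tcp [615.6 -28.2 222.7] grasp [602.5 -29.9 235.9] y [ 0.127 -0.992  0.   ] z [ 0.703  0.09  -0.706] F [ 0.4 -0.6 -4.7] w 0.182
axis at z 165.88988236141748 [ 6.02921e+02 -2.84480e+01  1.30000e-02 -6.00000e-03] n 150 res 0.41
(array([603.21918784, -29.05368542]), np.float64(17.647313767294467), 111)
(array([  0,   0,   4,   5,   1,   0,   3,  17,  17,  18,  18,  14,  18,
        20,  16,  20,  12,   0,  18, 101,  18,   3,   0,   4]), array([100, 105, 110, 115, 120, 125, 130, 135, 140, 145, 150, 155, 160,
       165, 170, 175, 180, 185, 190, 195, 200, 205, 210, 215, 220]))
collar z [191.486247   196.93186076 218.03292081] lowest 112.49200100961184
```

Call:
{"name": "play_rows", "arguments": {
  "deltas": [
    [0,-0.01,-0.2,0,0,0,-1],
    [0,0,-0.2,0,0,0,-1],
    [0,0,-0.2,0,0,0,-1],
    [0,0,-0.2,0,0,0,-1],
    [0,0,-0.2,0,0,0,-1],
    [0,0,-0.2,0,0,0,-1],
    [0,0,0,0,0,0,-1]
  ]
}}

```text
time_s: 7.02
eef_pos: [614.8, -28.6, 172.7]
ee_rot: [-0.025, 0.922, 0.059, 0.382]
force: [0.2, -0.3, -4.6]
grip_width: 0.182
```

Call:
{"name": "play_rows", "arguments": {
  "deltas": [
    [0,0,-0.2,0,0,0,-1],
    [0,0,-0.2,0,0,0,-1],
    [0,0,-0.2,0,0,0,-1],
    [0,0,-0.2,0,0,0,-1],
    [0,0,-0.1,0,0,0,-1],
    [0,0,0,0,0,0,-1]
  ]
}}

```text
time_s: 7.52
eef_pos: [615.2, -28.7, 137.5]
ee_rot: [-0.025, 0.922, 0.059, 0.382]
force: [-0.3, 0.3, -4.0]
grip_width: 0.181
```

Call:
{"name": "play_rows", "arguments": {
  "deltas": [
    [0,0,-0.06,0,0,0,-1],
    [0,0,-0.06,0,0,0,-1],
    [0,0,-0.06,0,0,0,-1],
    [0,0,0,0,0,0,-1]
  ]
}}

```text
time_s: 7.85
eef_pos: [615.0, -28.6, 129.9]
ee_rot: [-0.025, 0.922, 0.059, 0.382]
force: [0.5, -0.7, -4.7]
grip_width: 0.184
```

Call:
{"name": "play_rows", "arguments": {
  "deltas": [
    [0,0,-0.05,0,0,0,-1],
    [0,0,-0.05,0,0,0,-1],
    [0,0,0,0,0,0,-1]
  ]
}}

```text
time_s: 8.1
eef_pos: [615.4, -28.7, 126.8]
ee_rot: [-0.025, 0.922, 0.059, 0.383]
force: [-1.8, 0.2, 1.3]
grip_width: 0.184
```

Call:
{"name": "play_rows", "arguments": {
  "deltas": [
    [0,0,-0.03,0,0,0,-1],
    [0,0,0,0,0,0,-1]
  ]
}}

```text
time_s: 8.27
eef_pos: [615.8, -28.7, 126.8]
ee_rot: [-0.025, 0.921, 0.059, 0.384]
force: [-7.7, 1.1, 11.4]
grip_width: 0.182
```

```bash
python3 - <<'E'
from h import *
s,M=tool(); g=s['eef_pos']-18.7*M[:,2]
P=cloud(grab('scene','s6'))
q=P[(np.hypot(P[...,0]-603,P[...,1]+29)<22)&(P[...,2]<130)&(P[...,2]>60)]
print(np.histogram(q[:,2],bins=np.arange(60,132,4)))
r=np.hypot(q[:,0]-603.1,q[:,1]+29); 
for z in range(84,116,3):
    k=(q[:,2]>=z)&(q[:,2]<z+3); print(z,k.sum(),r[k].max().round(1) if k.any() else '',np.median(r[k]).round(1) if k.any() else '')
E
```

```text
t 8.2667 tcp [615.8 -28.7 126.8] grasp [602.7 -30.4 140. ] y [ 0.127 -0.992 -0.   ] z [ 0.704  0.09  -0.704] F [-7.7  1.1 11.4] w 0.182
(array([18, 19, 25, 19, 21, 20, 24, 22, 71, 41, 65, 10,  3,  0,  0,  2,  5]), array([ 60,  64,  68,  72,  76,  80,  84,  88,  92,  96, 100, 104, 108,
       112, 116, 120, 124, 128]))
84 21 20.5 19.2
87 12 20.0 18.8
90 20 20.9 19.6
93 64 21.4 18.4
96 29 20.3 17.6
99 44 17.2 13.7
102 38 17.2 13.1
105 5 10.4 9.3
108 3 11.1 9.6
111 0  
114 0
```

Call:
{"name": "play_rows", "arguments": {
  "deltas": [
    [0,0,0.02,0,0,0,-1],
    [0,0,0,0,0,0,0.3],
    [0,0,0,0,0,0,0.3],
    [0,0,0,0,0,0,0.3],
    [0,0,0,0,0,0,0.3],
    [0,0,0,0,0,0,0.3],
    [0,0,0,0,0,0,0.3],
    [0,0,0,0,0,0,0.3]
  ]
}}

```text
time_s: 8.98
eef_pos: [615.0, -28.6, 125.7]
ee_rot: [-0.025, 0.922, 0.059, 0.382]
force: [-0.3, -0.2, -0.1]
grip_width: 0.65
```

Call:
{"name": "play_rows", "arguments": {
  "deltas": [
    [-0.25,-0.03,0.25,0,0,0,0.3],
    [-0.5,-0.06,0.5,0,0,0,0.3],
    [-0.5,-0.06,0.5,0,0,0,0.3],
    [-0.5,-0.06,0.5,0,0,0,0.3],
    [-0.5,-0.06,0.5,0,0,0,0.3],
    [-0.25,0,0.5,0,0,0,0.3],
    [0,0,0.5,0,0,0,0.3],
    [0,0,0,0,0,0,0.3]
  ]
}}

```text
time_s: 9.65
eef_pos: [515.7, -40.1, 259.9]
ee_rot: [-0.023, 0.921, 0.059, 0.385]
force: [-0.1, 0.2, 0.6]
grip_width: 0.647
```

```bash
python3 - <<'E'
from h import *
tool()
P=held('s7',(603,-29),108,155,r=9)
q=P[(np.hypot(P[...,0]-603,P[...,1]+29)<22)&(P[...,2]<180)&(P[...,2]>60)]
print('top z',np.percentile(q[:,2],[95,99]))
q=P[(abs(P[...,2]-102)<2)&(np.hypot(P[...,0]-603,P[...,1]+29)<20)]; print('collar',circ(q))
E
```

```text
t 9.65 tcp [515.7 -40.1 259.9] grasp [502.5 -41.8 273.1] y [ 0.126 -0.992  0.003] z [ 0.706  0.087 -0.703] F [-0.1  0.2  0.6] w 0.647
axis at z 131.5 [ 6.02876e+02 -2.87430e+01 -9.00000e-03 -1.30000e-02] n 124 res 0.38
top z [161.82515027 163.13551714]
collar (array([603.44612873, -29.47411463]), np.float64(13.806664021573972), 55)
```

Call:
{"name": "play_rows", "arguments": {
  "deltas": [
    [0.27,0.03,0,-0.12,0.93,0,0.3],
    [0.27,0.03,0,-0.12,0.93,0,0.3],
    [0.27,0.03,0,-0.12,0.93,0,0.3],
    [0.27,0.03,0,-0.12,0.93,0,0.3],
    [0.27,0.03,0,-0.12,0.93,0,0.3],
    [0.27,0.03,0,-0.12,0.93,0,0.3],
    [0.27,0.03,0,-0.12,0.93,0,0.3],
    [0.27,0.03,0,-0.12,0.93,0,0.3]
  ]
}}

```text
time_s: 10.37
eef_pos: [599.9, -28.9, 254.5]
ee_rot: [-0.002, 0.998, 0.064, 0.006]
force: [-0.1, -0.2, -0.3]
grip_width: 0.65
```

Call:
{"name": "play_rows", "arguments": {
  "deltas": [
    [0,0,-0.4,0,0,0,0.3],
    [0,0,-0.4,0,0,0,0.3],
    [0,0,0,0,0,0,0.3],
    [0,0,0,0,0,0,0.3]
  ]
}}

```text
time_s: 10.7
eef_pos: [599.1, -29.1, 222.2]
ee_rot: [-0.003, 0.998, 0.064, 0.008]
force: [0.1, 0.6, 0.1]
grip_width: 0.645
```

```bash
python3 -c "
from h import *
tool()"
```

```text
t 10.7 tcp [599.1 -29.1 222.2] grasp [598.8 -29.3 240.9] y [ 0.128 -0.992 -0.005] z [ 0.015  0.007 -1.   ] F [0.1 0.6 0.1] w 0.645
```

Call:
{"name": "play_rows", "arguments": {
  "deltas": [
    [0.08,-0.027,-0.3,-0.067,0.143,0,0.3],
    [0,0,-0.35,0,0,0,0.3],
    [0,0,-0.35,0,0,0,0.3],
    [0,0,-0.35,0,0,0,0.3],
    [0,0,-0.35,0,0,0,0.3],
    [0,0,-0.35,0,0,0,0.3],
    [0,0,-0.35,0,0,0,0.3],
    [0,0,-0.17,0,0,0,0.3]
  ]
}}

```text
time_s: 11.37
eef_pos: [602.3, -30.5, 119.2]
ee_rot: [0.001, 0.998, 0.064, 0.0]
force: [-0.5, 0.3, -1.1]
grip_width: 0.65
```

Call:
{"name": "play_rows", "arguments": {
  "deltas": [
    [0,0,0,0,0,0,0.3],
    [0,0,0,0,0,0,-1],
    [0,0,0,0,0,0,-1],
    [0,0,0,0,0,0,-1],
    [0,0,0,0,0,0,-1],
    [0,0,0,0,0,0,-1],
    [0,0,0,0,0,0,-1],
    [0,0,0,0,0,0,-1]
  ]
}}

```text
time_s: 12.03
eef_pos: [603.1, -30.5, 122.0]
ee_rot: [0.001, 0.998, 0.064, 0.002]
force: [-1.2, 1.9, 6.0]
grip_width: 0.184
```

```bash
python3 -c "
from h import *
tool()"
```

```text
t 12.0333 tcp [603.1 -30.5 122. ] grasp [603.  -30.5 140.7] y [ 0.127 -0.992  0.002] z [ 0.005 -0.002 -1.   ] F [-1.2  1.9  6. ] w 0.184
```

Call:
{"name": "play_rows", "arguments": {
  "deltas": [
    [0,0,0.2,0,0,0,-1],
    [0,0,0.4,0,0,0,-1],
    [0,0,0.5,0,0,0,-1],
    [0,0,0.5,0,0,0,-1],
    [0,0,0.5,0,0,0,-1],
    [0,0,0.5,0,0,0,-1],
    [0,0,0.5,0,0,0,-1],
    [0,0,0.5,0,0,0,-1]
  ]
}}

```text
time_s: 12.7
eef_pos: [602.2, -30.6, 265.7]
ee_rot: [0.001, 0.998, 0.064, 0.001]
force: [-0.7, -0.1, -4.1]
grip_width: 0.186
```

Call:
{"name": "play_rows", "arguments": {
  "deltas": [
    [-0.3,0.1,0,0,0,0,-1],
    [-0.6,0.2,0,0,0,0,-1],
    [-0.6,0.3,0,0,0,0,-1],
    [-0.6,0.3,0,0,0,0,-1],
    [-0.6,0.3,0,0,0,0,-1],
    [-0.6,0.3,0,0,0,0,-1],
    [-0.6,0.5,0,0,0,0,-1],
    [-0.6,0.5,0,0,0,0,-1]
  ]
}}

```text
time_s: 13.37
eef_pos: [421.1, 69.8, 264.8]
ee_rot: [0.001, 0.998, 0.063, 0.001]
force: [0.2, 1.8, -3.8]
grip_width: 0.183
```

Call:
{"name": "play_rows", "arguments": {
  "deltas": [
    [0,0.7,0,0,0,0,-1],
    [0,0.7,0,0,0,0,-1],
    [0,0.7,0,0,0,0,-1],
    [0,0.7,0,0,0,0,-1],
    [0,0.7,0,0,0,0,-1],
    [0,0.7,0,0,0,0,-1],
    [0,0.5,0,0,0,0,-1],
    [0,0.3,0,0,0,0,-1]
  ]
}}

```text
time_s: 14.03
eef_pos: [422.1, 271.1, 264.7]
ee_rot: [0.001, 0.998, 0.065, 0.001]
force: [0.7, 0.2, -4.2]
grip_width: 0.185
```

Call:
{"name": "play_rows", "arguments": {
  "deltas": [
    [0,0,0,0,0,0,-1],
    [0,0,0,0,0,0,-1],
    [0,0,0,0,0,0,-1]
  ]
}}

```text
time_s: 14.28
eef_pos: [422.7, 268.5, 264.8]
ee_rot: [0.001, 0.998, 0.063, 0.001]
force: [-0.4, -0.0, -4.0]
grip_width: 0.184
```

```bash
python3 -c "
from h import *
s,M=tool(); g=s['eef_pos']-18.7*M[:,2]
P=held('s8',g,g[2]-98,g[2]-48)"
```

```text
t 14.2833 tcp [422.7 268.5 264.8] grasp [422.7 268.5 283.5] y [ 0.127 -0.992  0.003] z [ 0.002 -0.002 -1.   ] F [-0.4 -0.  -4. ] w 0.184
axis at z 210.49028421094442 [ 4.22353e+02  2.69955e+02  0.00000e+00 -7.00000e-03] n 196 res 0.67
```

Call:
{"name": "play_rows", "arguments": {
  "deltas": [
    [0.038,0.053,-0.2,0,0,0,-1],
    [0,0,-0.3,0,0,0,-1],
    [0,0,-0.3,0,0,0,-1],
    [0,0,-0.2,0,0,0,-1],
    [0,0,0,0,0,0,-1],
    [0,0,0,0,0,0,-1]
  ]
}}

```text
time_s: 14.83
eef_pos: [424.3, 271.3, 224.7]
ee_rot: [0.001, 0.998, 0.064, 0.001]
force: [0.1, -0.3, -4.4]
grip_width: 0.184
```

```bash
python3 -c "
from h import *
s,M=tool(); g=s['eef_pos']-18.7*M[:,2]
P=held('s9',g,g[2]-98,g[2]-48)
q=P[(abs(P[...,2]-112)<3)&(np.hypot(P[...,0]-424,P[...,1]-272)<20)]; print(circ(q),(q.min(0)+q.max(0))/2)
a=load('s9')['pixels'][:,:,::-1]
cv2.imwrite('pics/c6.png',cv2.resize(a[30:180,270:430],None,fx=4,fy=4,interpolation=2))
"
```

```text
t 14.8333 tcp [424.3 271.3 224.7] grasp [424.2 271.3 243.4] y [ 0.127 -0.992  0.002] z [ 0.002 -0.002 -1.   ] F [ 0.1 -0.3 -4.4] w 0.184
axis at z 170.40645789526963 [ 4.24008e+02  2.72735e+02 -4.00000e-03  2.20000e-02] n 176 res 0.76
(array([424.50695607, 271.49353766]), np.float64(15.01931413600571), 47) [423.59982818 272.59459214 111.73543566]
```

View pics/c6.png

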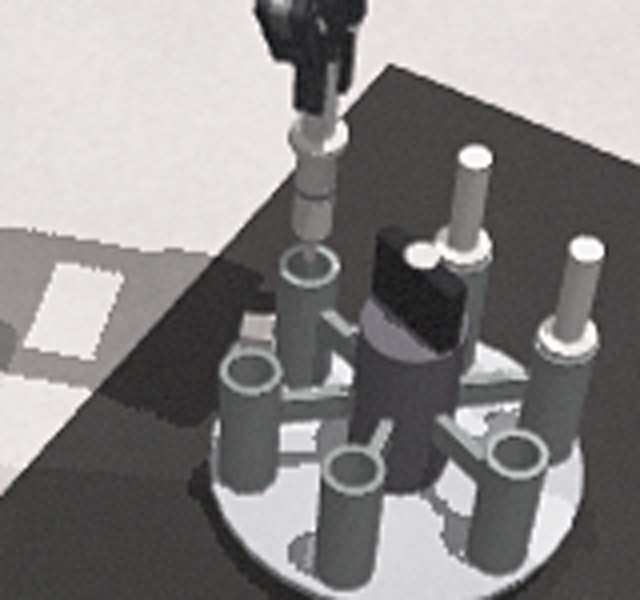

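Call:
{"name": "play_rows", "arguments": {
  "deltas": [
    [0,-0.018,-0.1,0,0,0,-1],
    [0,0,-0.15,0,0,0,-1],
    [0,0,-0.15,0,0,0,-1],
    [0,0,-0.15,0,0,0,-1],
    [0,0,-0.1,0,0,0,-1],
    [0,0,0,0,0,0,-1]
  ]
}}

```text
time_s: 15.38
eef_pos: [423.7, 270.7, 197.7]
ee_rot: [0.001, 0.998, 0.064, 0.0]
force: [0.2, -0.2, -4.2]
grip_width: 0.187
```

Call:
{"name": "play_rows", "arguments": {
  "deltas": [
    [0,0,-0.1,0,0,0,-1],
    [0,0,-0.1,0,0,0,-1],
    [0,0,-0.1,0,0,0,-1],
    [0,0,0,0,0,0,-1]
  ]
}}

```text
time_s: 15.72
eef_pos: [423.9, 270.7, 185.9]
ee_rot: [0.001, 0.998, 0.064, 0.001]
force: [-0.8, -0.3, -4.8]
grip_width: 0.187
```

Call:
{"name": "play_rows", "arguments": {
  "deltas": [
    [0,0,-0.15,0,0,0,-1],
    [0,0,-0.15,0,0,0,-1],
    [0,0,-0.2,0,0,0,-1],
    [0,0,-0.2,0,0,0,-1],
    [0,0,-0.2,0,0,0,-1],
    [0,0,-0.1,0,0,0,-1],
    [0,0,0,0,0,0,-1]
  ]
}}

```text
time_s: 16.3
eef_pos: [423.7, 270.6, 145.6]
ee_rot: [0.001, 0.998, 0.064, 0.0]
force: [-1.0, 0.7, -4.9]
grip_width: 0.188
```

Call:
{"name": "play_rows", "arguments": {
  "deltas": [
    [0,0,-0.05,0,0,0,-1],
    [0,0,-0.05,0,0,0,-1],
    [0,0,0,0,0,0,-1]
  ]
}}

```text
time_s: 16.55
eef_pos: [424.2, 270.8, 142.7]
ee_rot: [0.001, 0.998, 0.064, 0.001]
force: [-0.2, 0.3, -3.8]
grip_width: 0.188
```

Call:
{"name": "play_rows", "arguments": {
  "deltas": [
    [0,0,-0.04,0,0,0,-1],
    [0,0,-0.04,0,0,0,-1],
    [0,0,0,0,0,0,-1]
  ]
}}

```text
time_s: 16.8
eef_pos: [424.1, 270.8, 139.4]
ee_rot: [0.001, 0.998, 0.064, 0.001]
force: [-0.4, 0.3, -4.3]
grip_width: 0.187
```

Call:
{"name": "play_rows", "arguments": {
  "deltas": [
    [0,0,-0.03,0,0,0,-1],
    [0,0,0,0,0,0,-1]
  ]
}}

```text
time_s: 16.97
eef_pos: [424.2, 270.8, 138.3]
ee_rot: [0.001, 0.998, 0.064, 0.001]
force: [-0.3, 0.2, -3.7]
grip_width: 0.187
```

Call:
{"name": "play_rows", "arguments": {
  "deltas": [
    [0,0,-0.03,0,0,0,-1],
    [0,0,0,0,0,0,-1]
  ]
}}

```text
time_s: 17.13
eef_pos: [424.4, 271.1, 138.0]
ee_rot: [0.001, 0.998, 0.064, 0.002]
force: [-2.5, 1.1, 3.4]
grip_width: 0.185
```

Call:
{"name": "play_rows", "arguments": {
  "deltas": [
    [0,0,-0.03,0,0,0,-1],
    [0,0,0,0,0,0,-1]
  ]
}}

```text
time_s: 17.3
eef_pos: [424.6, 271.4, 137.9]
ee_rot: [0.0, 0.998, 0.064, 0.002]
force: [-6.4, 0.9, 13.9]
grip_width: 0.186
```

Call:
{"name": "play_rows", "arguments": {
  "deltas": [
    [0,0,0.025,0,0,0,-1],
    [0,0,0,0,0,0,0.2],
    [0,0,0,0,0,0,0.2],
    [0,0,0,0,0,0,0.2],
    [0,0,0,0,0,0,0.2],
    [0,0,0,0,0,0,0.2],
    [0,0,0,0,0,0,0.2],
    [0,0,0,0,0,0,0.2]
  ]
}}

```text
time_s: 17.97
eef_pos: [424.2, 270.8, 137.0]
ee_rot: [0.001, 0.998, 0.064, 0.001]
force: [-0.5, 0.4, 0.2]
grip_width: 0.599
```

Call:
{"name": "play_rows", "arguments": {
  "deltas": [
    [0,0,0.2,0,0,0,0.2],
    [0,0,0.5,0,0,0,0.2],
    [0,0,0.5,0,0,0,0.2],
    [0,0,0.5,0,0,0,0.2],
    [0,0,0.5,0,0,0,0.2],
    [0,0,0.5,0,0,0,0.2],
    [0,0,0,0,0,0,0.2],
    [0,0,0,0,0,0,0.2]
  ]
}}

```text
time_s: 18.63
eef_pos: [424.4, 270.9, 246.1]
ee_rot: [0.001, 0.998, 0.064, 0.002]
force: [-0.4, -1.1, -0.6]
grip_width: 0.601
```

```bash
python3 -c "
from h import *
s,M=tool()
P=held('s10',(424,272),124,170,r=9)
q=P[(np.hypot(P[...,0]-424,P[...,1]-272)<20)&(P[...,2]<200)&(P[...,2]>115)]; print('top',np.percentile(q[:,2],[95,99]))
m=(P[...,2]>178)&(P[...,2]<187)&(np.hypot(P[...,0]-506.5,P[...,1]-241.9)<36); print('knob',cv2.minAreaRect(P[m][:,:2].astype(np.float32)),s['joints'].round(3))
c=load('top0');P=cloud(c);m=(P[...,2]>178)&(P[...,2]<187)&(np.hypot(P[...,0]-504.4,P[...,1]-240.6)<36); print('knob top',cv2.minAreaRect(P[m][:,:2].astype(np.float32)))
a=load('s10')['pixels'][:,:,::-1]
cv2.imwrite('pics/c7.png',cv2.resize(a[30:180,270:430],None,fx=4,fy=4,interpolation=2))
"
```

```text
t 18.6333 tcp [424.4 270.9 246.1] grasp [424.3 270.9 264.8] y [ 0.127 -0.992  0.002] z [ 0.005 -0.001 -1.   ] F [-0.4 -1.1 -0.6] w 0.601
axis at z 147.0 [ 4.24245e+02  2.72339e+02 -1.00000e-03 -6.00000e-03] n 135 res 0.6
top [178.09337915 179.11348939]
knob ((506.90875244140625, 242.140625), (17.51019859313965, 59.807621002197266), 71.1956558227539) [ 0.336  0.252  1.539 -0.003  1.346  1.78 ]
knob top ((504.47418212890625, 241.13710021972656), (17.21401596069336, 59.1860237121582), 66.06072998046875)
```

View pics/c7.png

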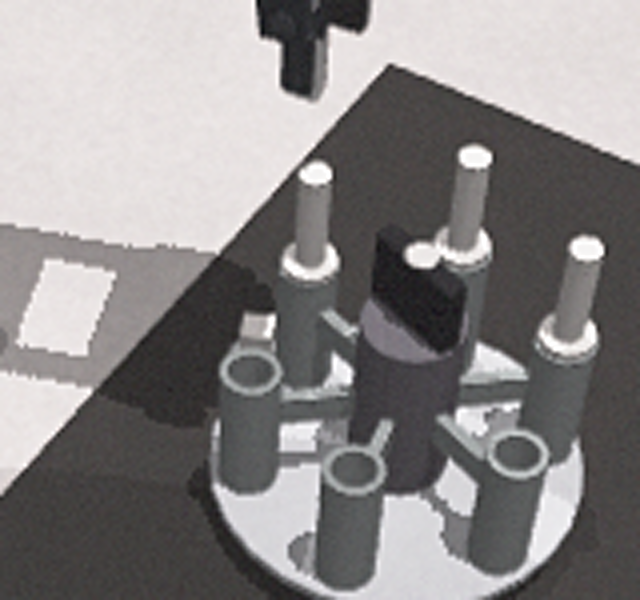

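Call:
{"name": "play_rows", "arguments": {
  "deltas": [
    [0.257,-0.096,0,0,0,1,0.2],
    [0.257,-0.096,0,0,0,1,0.2],
    [0.257,-0.096,0,0,0,1,0.2],
    [0.257,-0.096,0,0,0,1,0.2],
    [0.257,-0.096,0,0,0,1,0.2],
    [0.257,-0.096,0,0,0,1,0.2],
    [0.257,-0.096,0,0,0,1,0.2],
    [0.257,-0.096,0,0,0,1,0.2]
  ]
}}

```text
time_s: 19.35
eef_pos: [506.5, 239.7, 243.8]
ee_rot: [0.0, 0.885, 0.466, 0.0]
force: [-1.2, -0.2, 0.3]
grip_width: 0.603
```

Call:
{"name": "play_rows", "arguments": {
  "deltas": [
    [0,0,0,0,0,1,0.2],
    [0,0,0,0,0,1,0.2],
    [0,0,0,0,0,1,0.2],
    [0,0,0,0,0,1,0.2],
    [0,0,0,0,0,1,0.2],
    [0,0,0,0,0,1,0.2],
    [0,0,0,0,0,1,0.2],
    [0,0,0,0,0,1,0.2]
  ]
}}

```text
time_s: 20.02
eef_pos: [506.0, 240.0, 243.8]
ee_rot: [-0.001, 0.618, 0.786, 0.001]
force: [0.0, -0.2, 0.7]
grip_width: 0.598
```

Call:
{"name": "play_rows", "arguments": {
  "deltas": [
    [0,0,0,0,0,1,0.2],
    [0,0,0,0,0,1,0.2],
    [0,0,0,0,0,1,0.2],
    [0,0,0,0,0,1,0.2],
    [0,0,0,0,0,1,0.2],
    [0,0,0,0,0,1,0.2],
    [0,0,0,0,0,1,0.2],
    [0,0,0,0,0,1,0.2]
  ]
}}

```text
time_s: 20.68
eef_pos: [506.0, 240.0, 243.8]
ee_rot: [-0.002, 0.245, 0.969, 0.001]
force: [0.3, -0.1, -0.7]
grip_width: 0.601
```

Call:
{"name": "play_rows", "arguments": {
  "deltas": [
    [0,0,0,0,0,0.7,0.2],
    [0,0,0,0,0,0.7,0.2],
    [0,0,0,0,0,0,0.2],
    [0,0,0,0,0,0,0.2],
    [0,0,0,0,0,0,0.2]
  ]
}}

```text
time_s: 21.1
eef_pos: [506.3, 240.0, 244.5]
ee_rot: [-0.002, 0.177, 0.984, 0.001]
force: [0.4, 0.2, 0.5]
grip_width: 0.604
```

```bash
python3 -c "
from h import *
s,M=tool(); print(np.degrees(np.arctan2(M[1,1],M[0,1])),s['joints'].round(3))"
```

```text
t 21.1 tcp [506.3 240.  244.5] grasp [506.3 240.  263.2] y [0.349 0.937 0.002] z [-0.003  0.003 -1.   ] F [0.4 0.2 0.5] w 0.604
69.58970145537488 [ 0.232  0.383  1.365  0.003  1.395 -0.983]
```

Call:
{"name": "play_rows", "arguments": {
  "deltas": [
    [0,0,-0.3,0,0,0,0.2],
    [0,0,-0.4,0,0,0,0.2],
    [0,0,-0.4,0,0,0,0.2],
    [0,0,-0.4,0,0,0,0.2],
    [0,0,-0.4,0,0,0,0.2],
    [0,0,-0.3,0,0,0,0.2],
    [0,0,-0.2,0,0,0,0.2],
    [0,0,0,0,0,0,0.2]
  ]
}}

```text
time_s: 21.77
eef_pos: [505.7, 239.9, 147.4]
ee_rot: [-0.002, 0.177, 0.984, 0.001]
force: [0.8, 0.3, -0.2]
grip_width: 0.599
```

Call:
{"name": "play_rows", "arguments": {
  "deltas": [
    [0,0,0,0,0,0,-1],
    [0,0,0,0,0,0,-1],
    [0,0,0,0,0,0,-1],
    [0,0,0,0,0,0,-1],
    [0,0,0,0,0,0,-1],
    [0,0,0,0,0,0,-1],
    [0,0,0,0,0,0,-1]
  ],
  "squeeze": 50
}}

```text
time_s: 22.35
eef_pos: [507.2, 241.1, 150.1]
ee_rot: [0.0, 0.176, 0.984, 0.003]
force: [3.2, 7.5, 0.7]
grip_width: 0.155
```

```bash
python3 -c "
from h import *
s,M=tool(); print(np.degrees(np.arctan2(M[1,1],M[0,1])),s['wrist_torque'].round(2))"
```

```text
t 22.35 tcp [507.2 241.1 150.1] grasp [507.2 241.  168.8] y [0.347 0.938 0.005] z [ 0.002  0.005 -1.   ] F [3.2 7.5 0.7] w 0.155
69.715496488286 [ 0.52 -0.23 -0.05]
```

Call:
{"name": "play_rows", "arguments": {
  "deltas": [
    [0.015,0.025,0,0,0,-0.2,-1],
    [0,0,0,0,0,-0.4,-1],
    [0,0,0,0,0,-0.6,-1],
    [0,0,0,0,0,-0.6,-1],
    [0,0,0,0,0,-0.6,-1],
    [0,0,0,0,0,-0.6,-1],
    [0,0,0,0,0,-0.6,-1],
    [0,0,0,0,0,-0.6,-1]
  ]
}}

```text
time_s: 23.02
eef_pos: [506.4, 240.0, 150.1]
ee_rot: [-0.001, 0.388, 0.922, 0.0]
force: [-8.4, -7.8, 9.7]
grip_width: 0.152
```

Call:
{"name": "play_rows", "arguments": {
  "deltas": [
    [0,0,0,0,0,-0.6,-1],
    [0,0,0,0,0,-0.6,-1],
    [0,0,0,0,0,-0.6,-1],
    [0,0,0,0,0,-0.6,-1],
    [0,0,0,0,0,-0.6,-1],
    [0,0,0,0,0,-0.6,-1],
    [0,0,0,0,0,-0.6,-1],
    [0,0,0,0,0,-0.6,-1]
  ]
}}

```text
time_s: 23.68
eef_pos: [505.2, 239.3, 150.1]
ee_rot: [-0.001, 0.605, 0.796, -0.002]
force: [-17.0, -13.8, 14.2]
grip_width: 0.157
```

Call:
{"name": "play_rows", "arguments": {
  "deltas": [
    [0,0,0,0,0,-0.5,-1],
    [0,0,0,0,0,-0.3,-1],
    [0,0,0,0,0,-0.2,-1],
    [0,0,0,0,0,0,-1],
    [0,0,0,0,0,0,-1],
    [0,0,0,0,0,0,-1]
  ]
}}

```text
time_s: 24.18
eef_pos: [504.9, 239.2, 150.1]
ee_rot: [-0.001, 0.645, 0.764, -0.002]
force: [-18.2, -13.8, 15.2]
grip_width: 0.155
```

```bash
python3 -c "
from h import *
s,M=tool(); print(np.degrees(np.arctan2(M[1,1],M[0,1])),s['wrist_torque'].round(2))
P=cloud(grab('scene','s11'))
m=((P[...,2]>109)&(P[...,2]<115)&(P[...,1]>50)).astype(np.uint8)
n,l,st,ce=cv2.connectedComponentsWithStats(m)
for i in range(1,n):
    if st[i,4]>25: print(ce[i].round(),st[i,4],circ(P[l==i]))
"
```

```text
t 24.1833 tcp [504.9 239.2 150.1] grasp [504.9 239.2 168.8] y [ 0.986  0.168 -0.004] z [-0.004 -0.002 -1.   ] F [-18.2 -13.8  15.2] w 0.155
9.680234438194699 [-1.95  2.56 -0.  ]
[347.  97.] 76 (array([424.47639057, 272.02457148]), np.float64(15.250566206367319), 49)
[411. 119.] 34 (array([574.15366407, 298.94691113]), np.float64(16.292118248447593), 26)
[333. 123.] 77 (array([439.19567402, 186.00061654]), np.float64(15.255939797766693), 49)
[368. 127.] 32 (array([506.86726003, 235.20541802]), np.float64(22.356113471285155), 25)
[358. 147.] 90 (array([521.40380749, 155.37138474]), np.float64(15.246805593170556), 58)
[398. 147.] 46 (array([588.39062425, 212.64678256]), np.float64(16.706930682995946), 32)
```

Call:
{"name": "play_rows", "arguments": {
  "deltas": [
    [-0.02,-0.015,0,0,0,0,-1],
    [-0.02,-0.015,-0.03,0,0,0,-1],
    [0,0,0,0,0,0,0.2],
    [0,0,0,0,0,0,0.2],
    [0,0,0,0,0,0,0.2],
    [0,0,0,0,0,0,0.2],
    [0,0,0,0,0,0,0.2],
    [0,0,0,0,0,0,0.2]
  ]
}}

```text
time_s: 24.9
eef_pos: [505.4, 239.9, 147.7]
ee_rot: [-0.0, 0.645, 0.764, 0.002]
force: [-0.0, -0.5, 0.3]
grip_width: 0.6
```

Call:
{"name": "play_rows", "arguments": {
  "deltas": [
    [0,0,0.2,0,0,0,0.2],
    [0,0,0.4,0,0,0,0.2],
    [0,0,0.5,0,0,0,0.2],
    [0,0,0.5,0,0,0,0.2],
    [0,0,0.5,0,0,0,0.2],
    [0,0,0.5,0,0,0,0.2],
    [0,0,0.5,0,0,0,0.2],
    [0,0,0,0,0,0,0.2]
  ]
}}

```text
time_s: 25.57
eef_pos: [506.5, 240.2, 276.4]
ee_rot: [0.002, 0.645, 0.764, 0.005]
force: [0.1, -0.0, 0.3]
grip_width: 0.603
```

Call:
{"name": "play_rows", "arguments": {
  "deltas": [
    [-0.4,-0.6,0.2,0,0,0,0.2],
    [-0.4,-0.6,0.2,0,0,0,0.2],
    [-0.4,-0.6,0.2,0,0,0,0.2],
    [-0.4,-0.6,0,0,0,0,0.2],
    [-0.4,-0.6,0,0,0,0,0.2],
    [-0.4,-0.6,0,0,0,0,0.2],
    [0,0,0,0,0,0,0.2],
    [0,0,0,0,0,0,0.2]
  ]
}}

```text
time_s: 26.23
eef_pos: [409.1, 95.3, 296.1]
ee_rot: [-0.0, 0.645, 0.764, 0.002]
force: [0.3, 0.5, -0.6]
grip_width: 0.596
```

```bash
python3 -c "
from h import *
s,M=tool(); print(s['dq'].round(3))
P=held('s12',(491.5,328.6),124,170,r=9)
q=P[(np.hypot(P[...,0]-491.5,P[...,1]-328.6)<20)&(P[...,2]<200)&(P[...,2]>115)]; print('top',np.percentile(q[:,2],[95,99]))
m=(P[...,2]>178)&(P[...,2]<187)&(np.hypot(P[...,0]-506.5,P[...,1]-241.9)<36); print('knob',cv2.minAreaRect(P[m][:,:2].astype(np.float32)))
m=((P[...,2]>109)&(P[...,2]<115)&(P[...,1]>50)).astype(np.uint8)
n,l,st,ce=cv2.connectedComponentsWithStats(m)
for i in range(1,n):
    if st[i,4]>25:
        k=circ(P[l==i]); print(k, np.degrees(np.arctan2(k[0][1]-241.9,k[0][0]-506.5)).round(1))
a=load('s12')['pixels'][:,:,::-1]
cv2.imwrite('pics/c8.png',a)
"
```

```text
t 26.2333 tcp [409.1  95.3 296.1] grasp [409.1  95.3 314.8] y [0.986 0.167 0.003] z [ 0.002  0.003 -1.   ] F [ 0.3  0.5 -0.6] w 0.596
[ 0.033  0.034 -0.031  0.006 -0.003  0.011]
axis at z 147.0 [ 4.90501e+02  3.28344e+02 -3.00000e-03 -2.90000e-02] n 127 res 0.77
top [178.49579479 180.15120022]
knob ((505.99627685546875, 241.1383056640625), (16.41132926940918, 61.502784729003906), 7.696664333343506)
(array([424.18192392, 272.37425083]), np.float64(15.055467275032775), 51) 159.7
(array([492.90058048, 327.51469855]), np.float64(14.670515752863208), 18) 99.0
(array([574.56942577, 298.8040242 ]), np.float64(16.36920325191242), 27) 39.9
(array([439.12917432, 186.02148725]), np.float64(15.62304070772667), 55) -140.3
(array([505.24210417, 244.22593567]), np.float64(30.110295929741742), 41) 118.4
(array([520.40695812, 155.27670074]), np.float64(15.345622107790051), 57) -80.9
(array([588.30266056, 212.50070712]), np.float64(16.690699716700585), 38) -19.8
```

View pics/c8.png

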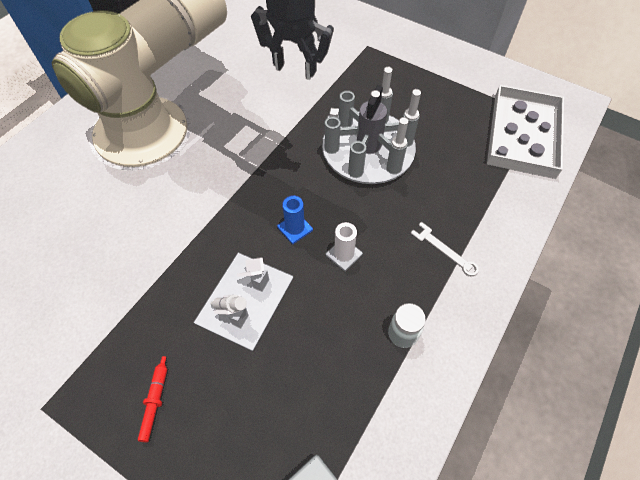

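The final view shows the loaded pocket moved on one click at (388,75), an empty pocket at the pointer (347,97), and the short holder, spanner and jar in place with the arm clear. Handing in.

```bash
python3 -c "
from h import *
order.finish_job()"
```

```text
the job is handed in; nothing more can be done
```

The long holder is loaded in the carousel, the carousel is turned one click clockwise, and the job is handed in at about 26 s. No verdict was reported.

- **Parking:** I took the holder off the sloping rest by its stem, turned it upright, and stood it in the aluminium parking block. When I let go, its top was at about 162 mm, which is what a seated holder should show.
- **Loading:** I took it again from straight above and lowered it into the pocket at the pointer. Contact came at the expected height, with its top at 178–179 mm, level with the two fixed holders.
- **Turning:** I turned the knob 60° clockwise, let go and backed the arm away.

**Last checks:**
- The pockets stand on their clicks within about 1°, with an empty pocket at the pointer.
- The holder's top is at about 179 mm and its fitted tilt is about 0.03 rad, against a limit of 0.08. That fit is noisier than the one taken before the turn.
- The measured tool force is about zero.
- In the last picture the short holder, spanner and jar look unmoved; I did not measure them.

**Disagreements:** The two cameras differed by about 2 mm. I settled this by comparing positions within one view and against where the tool stood when the holder was seated. While turning the knob there was a side load of about 23 N, because the tool was slightly off the carousel's axis; it went away when I let go.

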